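# Start the centrifuge's rotor bolt without cross-threading it

### The arm

A 7-joint arm with a two-finger parallel gripper is mounted at the origin on a cart in front of the work surface, level with it; the furniture and walls round the work are solid. World frame = base frame: x ahead of the robot, y to its left, z up, the work surface at z = 0. Lengths are in m, angles in rad, forces in N, time in s.
With the tool pointing down it reaches from about 0.425 to 0.95 m from the base axis. Payload 4.7 kg.
Tool frame: the origin (TCP) lies between the finger pads; the fingertips stand 17 mm ahead of it and the grasp point (between the pads) lies 2 mm behind it; z points along the fingers, y is the line along which they close (so a half turn about z gives the same grasp; the last joint's range is limited). The gripper opens to 87 mm and grips with 3 to 60 N. Pads are 19 mm wide; open, the fingers measure 117 mm over their backs; the gripper's body (75 mm by 190 mm) begins 51 mm behind the grasp point.
Start: joints at [1.13, 0.469, -0.049, 1.532, 0.024, 1.141, -0.082], TCP at [0.27, -0.619, 0.24] pointing down, gripper open.
Joint ranges: [-2.59, 2.59], [-0.33, 1.99], [-1.39, 1.29], [0.1, 2.45], [-1.04, 4.18], [0.21, 1.99], [-2.66, 2.66]. Speed limits (rad/s): [2.57, 2.57, 3.14, 3.14, 3.14, 3.14, 3.14].

### API

Orientations are given as a 3x3 rotation matrix whose columns are the frame's x, y, z axes.
In Python, from workcell import status, cams, order gives the robot as it stands. The module is installed in compiled form; this text tells all that it offers.
- The arm moves only by the shell command python3 -m pendant 'ROWS' [OPENING] [FORCE]. ROWS is JSON, a list of rows, each a list of 2 entries, a list of its own where there are three numbers: the shift along the tool's x, y, z as a fraction of full scale, then the turn, a rotation vector about the tool's x, y, z as a fraction of full scale. In form: [[[tx, ty, tz], [rx, ry, rz]], ...]. A call has 1 to 12 rows; each row shifts and turns the commanded pose from where the row before left it, along the tool's axes as they then stand; what a row does not reach is not made up. Full scale, the value 1, is 12 cm for a shift and 180 degrees for a turn. A row lasts 1/10 s, in which the tool goes at most 50 mm and 8.59 degrees, less where a joint would pass 70% of its speed; a pose out of reach is approached as far as the arm can. A call with a number of a shift or a turn outside -1 to 1 is refused whole. A call with a gripper value outside its range is refused whole. OPENING is the gripper's target within -1 to 1 (shut at 1, half-way at 0, fully open at -1), set as the call begins (- or left out, the last holds). The fingers move at their own pace and stop on an object; FORCE is the grip in N (left out, the last holds). Time passes only in rows, so rows that do not move let the fingers close. It gives the time, the measured TCP pose, the force, the opening and the grip force at its end, in the units of the state.
- status.sense(): the state, without advancing time (a new reading comes with each control period).
- cams.camera(name): name is "scene" or "top" or "wrist"; returns a dict with "color" (420x560x3 uint8, red, green, blue), "depth" (420x560 float32, m along the optical axis (not along the pixel's ray), 0 where there is no reading), "K" (3x3 intrinsics, pixels), "rvec" (rotation vector, rad) and "tvec" (3), from world to camera coordinates, as OpenCV has them; the wrist camera has in their place "T_tool_cam" (4x4, takes a point from camera to tool coordinates, whose origin is the TCP and whose axes are the flange's). Camera axes: x right, y down, z forward; pixel columns grow to the right and rows downward; lengths in m; the calibration is good to about 2 mm. A picture is of the moment at which its call begins: read the wrist's pose just before it.
- order.sign_off(): hands the job in; it is judged then, once.
The state is a dict: "time": time; "joint_pos": joint angles; "dq": joint speeds; "tau": joint torques, N m; "position": TCP position; "eef_rot": TCP orientation; "wrist_force": force on the tool from outside, world axes, zero at the start; "wrist_torque": the same for the moment, N m; "gripper_width": opening from 0.0 (shut) to 1.0 (fully open); "gripper_force": force on a finger pad.
Only numpy, scipy, OpenCV 4.12 (cv2) and the standard library are available. Lean on these libraries where they do the work, as an engineer would, in place of code of your own. Each camera call takes 0.05 s, during which the arm holds its last target. There are 200 camera calls.

### The job

Swing the centrifuge's grey hood door (the one with the red knob) wide open, then start the rotor's black hand bolt: turn it backward (anticlockwise seen from above) until it drops into its thread, then forward (clockwise) one full turn from there, to within about an eighth of a turn. Finish while still gripping the head of the started bolt, door open, and do not shift the beaker and the two wash bottles that stand beside the machine.

Things in the scene. Friction and masses are not known exactly. Their poses are not given: they have to be found in the camera images.
- centrifuge: white bench centrifuge, 220 x 220 mm, fixed; origin at the centre of its underside, under the bolt's axis; z up, control panel on its -x side, yaw within 0.15. Inside is a rotor that does not turn (radius 80 mm, top 85 mm above the bench); side rims 96 mm high; thin back wall 106 mm behind the bolt, 146 mm high. The shut grey hood door covers it (roof top 156 mm high).
- door (a joint): angle of the hood door (roof, front and sides in one) about the upright pin at the back left: 0 shut, grows clockwise seen from above (the knob goes towards the robot, then left), stop at 1.5. Wide open: over 1.3; it starts at 0 to 0.2. It stays where left (friction 0.12 N m). The bolt is free from above once past 1.2.
- door_handle (a point): centre of the top of the red round knob on the door's roof: upright, 22 mm in diameter, 42 mm tall, standing on the roof; it moves with the door
- door_hinge (a point): point on the door's upright hinge axis, at the height of the knob's top; the knob is 166 mm from it
- rotor_bolt: black knurled round head (34 mm diameter, 30 mm tall) on a steel threaded shank, upright in the middle of the rotor, with a white line on top from the centre towards its own -x side; origin on the axis, 136 mm below the head's top. Captive: cannot be lifted out or shifted sideways. Turning friction about 0.05 N m, weight about 2 N.
- bolt_head_top (a point): centre of the top face of the bolt's head, on its axis; about 135 mm above the bench at the start, about 124 mm when started by one turn; nothing but the flat rotor lies within 80 mm round the head (below the head 20 mm of shank show at the start)
- bolt_turn (a joint): bolt angle, grows forward (clockwise from above). Starts at 0.5 to 1.35, on top of the thread; forward from there it jams at 1.65. Turned back to just below 0 (0 to -0.1) it can drop; stop at -0.4. Once dropped it turns forward freely, sinking 6 mm a turn, to a stop at 8.4, too far. One turn from the drop is about 6.1; 5.1 to 7.05 is accepted.
- bolt_drop (a joint): how far the bolt has dropped into its thread, m: 0 on top of the thread, 0.0057 dropped in. It drops by its weight or a light push (a few N); a gripper that holds it firmly must move down with it or loosen. Once turned forward again it cannot come back up.
- beaker_250: clear empty beaker, 78 x 88 x 94 mm, standing left of the machine; origin at the centre of its underside; leave alone
- wash_bottle_1: white squeeze bottle with red cap, 68 mm diameter, 150 mm tall, right of the machine; origin at the centre of its underside; leave alone
- wash_bottle_2: a second such white bottle with red cap, further right; origin at the centre of its underside; leave alone

How it is judged:
By the outcome, as a careful person would: the job done as asked, in the order asked, and still so for the second after the job is handed in, while the arm keeps its last pose, push and grip.
It also fails if it takes over 72 s, if anything falls off the work surface, if the arm or the gripper's body presses on something with over 40 N, if the wrist force passes 120 N, or if a joint passes its speed limit or range.

## Working session

There is one attempt and no reset: what is moved stays moved. The work goes in short steps, Python scripts to look and compute and a shell command to move; the robot and the scene stay as the last step left them, time stands still between calls to the robot, and variables do not carry over. Pictures are saved under pics/ and viewed, at most 10 in all, crops included, and the job is handed in when it is done.

```bash
mkdir -p pics; cat > h.py <<'E'
import numpy as np, cv2
from workcell import status, cams
def pose(c,s=None):
    """camera->world R,t"""
    if 'rvec' in c:
        R=cv2.Rodrigues(np.array(c['rvec'],float))[0]; return R.T,-R.T@np.array(c['tvec'],float).ravel()
    T=np.array(c['T_tool_cam']); Rt=np.array(s['eef_rot']); return Rt@T[:3,:3], Rt@T[:3,3]+np.array(s['position'])
def cloud(c,s=None):
    R,t=pose(c,s); K=np.array(c['K']); d=c['depth']; v,u=np.mgrid[:d.shape[0],:d.shape[1]]
    P=np.stack([(u-K[0,2])/K[0,0]*d,(v-K[1,2])/K[1,1]*d,d],-1)
    W=P@R.T+t; W[d==0]=np.nan; return W
def ray(c,u,v,z,s=None):
    R,t=pose(c,s); K=np.array(c['K']); r=R@np.array([(u-K[0,2])/K[0,0],(v-K[1,2])/K[1,1],1]); return t+r*(z-t[2])/r[2]
def save(c,n): cv2.imwrite('pics/'+n,c['color'][:,:,::-1])
E
python3 - <<'E'
from h import *
s=status.sense(); print(s['time'],s['position'],np.round(s['eef_rot'],3).tolist(),s['gripper_width'])
ims=[]
for n in('scene','top'):
    c=cams.camera(n); save(c,n+'0.png'); W=cloud(c)
    hsv=cv2.cvtColor(c['color'],cv2.COLOR_RGB2HSV)
    m=((hsv[...,0]<8)|(hsv[...,0]>172))&(hsv[...,1]>130)&(hsv[...,2]>70)
    k,l,st,ce=cv2.connectedComponentsWithStats(m.astype(np.uint8))
    print(n,pose(c)[1])
    for i in range(1,k):
        if st[i,4]>25: 
            w=W[l==i]; print(st[i],ce[i].round(1),np.nanmedian(w,0).round(3),np.nanpercentile(w[:,2],97).round(3))
    ims.append(c['color'])
cv2.imwrite('pics/both.png',cv2.resize(np.vstack(ims)[:,:,::-1],None,fx=.7,fy=.7))
E
```

```text
0.0 [ 0.26995417 -0.61802931  0.23846527] [[0.916, 0.4, -0.001], [0.4, -0.916, 0.002], [-0.0, -0.002, -1.0]] 0.9998964374293785
scene [-0.64212714  0.52901664  1.55626124]
[222   0   4  12  35] [223.4   5.3] [0.839 0.084 0.864] 0.88
[353  58  10   8  57] [357.5  61.4] [ 0.859 -0.46   0.522] 0.527
[420  97   6   5  28] [422.5  98.9] [ 0.948 -0.931  0.152] 0.164
[305 131   6   7  36] [307.6 134. ] [ 0.901 -0.268  0.185] 0.191
[258 152  10   9  81] [262.5 155.8] [ 0.868 -0.032  0.165] 0.172
[357 170   8   8  49] [360.5 173.6] [ 0.62  -0.387  0.133] 0.142
[385 171   7   8  45] [387.9 174.7] [ 0.567 -0.491  0.133] 0.146
[317 211   6  10  44] [319.5 215.9] [ 0.436 -0.092  0.18 ] 0.202
top [-0.54080133 -0.10581201  1.50792424]
[450  60  12  10  99] [455.5  64.8] [ 0.855 -0.462  0.523] 0.528
[304 127  14  14 150] [310.3 133.4] [ 0.873 -0.04   0.166] 0.173
[372 126  10  10  73] [376.7 130.2] [ 0.902 -0.275  0.185] 0.192
[555 142   5  10  40] [557.3 146.2] [ 0.949 -0.93   0.153] 0.159
[312 222   8  14  89] [315.7 229. ] [ 0.438 -0.098  0.185] 0.203
```

View pics/both.png

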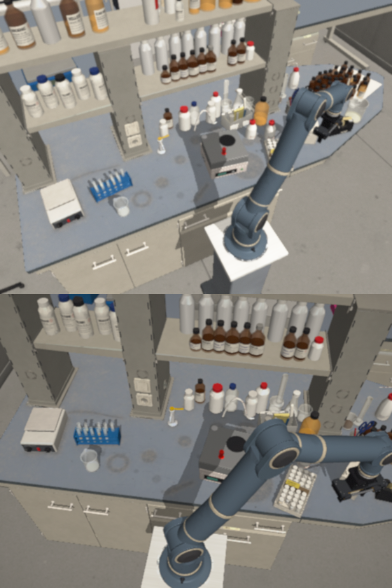

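```bash
python3 - <<'E'
from h import *
c=cams.camera('top');W=cloud(c)
cv2.imwrite('pics/topcrop.png',cv2.resize(c['color'][150:370,230:480,::-1],None,fx=2.7,fy=2.7,interpolation=cv2.INTER_CUBIC))
# knob top points
m=(W[...,2]>.192)&(W[...,2]<.21)&(abs(W[...,0]-.44)<.05)&(abs(W[...,1]+.1)<.05)
print('knob',W[m].mean(0),m.sum(),np.argwhere(m).mean(0))
m=(W[...,2]>.148)&(W[...,2]<.163)&(W[...,0]>.3)&(W[...,0]<.9)&(abs(W[...,1])<.35)
P=W[m][:,:2].astype(np.float32);print('roof',P.shape,P.min(0),P.max(0)); r=cv2.minAreaRect(P); print(r, cv2.boxPoints(r))
E
```

```text
knob [ 0.44160798 -0.09813873  0.19716104] 37 [225.32432432 316.05405405]
roof (3231, 2) [ 0.38336304 -0.30696467] [0.8990734 0.3497204]
((0.7026551365852356, 0.05255126953125), (0.6022278666496277, 0.5548986792564392), 75.9341812133789) [[ 0.3603429  -0.17210415]
 [ 0.89860415 -0.30696473]
 [ 1.0449674   0.2772067 ]
 [ 0.5067061   0.41206726]]
```

The picture shows the bench from both cameras. The grey hood has its red knob at about (222,152) in the scene half and (221,455) in the top half, and the arm hides the right-hand side of the machine. I'll look closer.

```bash
python3 - <<'E'
from h import *
a=cv2.imread('pics/top0.png')[170:300,250:420]; b=cv2.imread('pics/scene0.png')[150:280,250:420]
cv2.imwrite('pics/v2.png',cv2.resize(np.hstack([a,b]),None,fx=2.35,fy=2.35*1.3,interpolation=cv2.INTER_CUBIC))
c=cams.camera('scene');W=cloud(c)
for lo,hi in((.145,.165),(.19,.21),(.165,.185)):
    m=(W[...,2]>lo)&(W[...,2]<hi)&(W[...,0]>.35)&(W[...,0]<.72)&(abs(W[...,1]+.12)<.2)
    m=cv2.morphologyEx(m.astype(np.uint8),cv2.MORPH_OPEN,np.ones((2,2)))
    k,l,st,ce=cv2.connectedComponentsWithStats(m)
    for i in range(1,k):
        if st[i,4]>15: r=cv2.minAreaRect(W[l==i][:,:2].astype(np.float32));print(lo,st[i],W[l==i].mean(0).round(3),r,cv2.boxPoints(r).round(3).tolist())
E
```

```text
0.145 [ 288  185   68   51 2157] [nan nan nan] ((0.4924352467060089, -0.213208869099617), (0.1844063699245453, 0.4431370496749878), 37.79856872558594) [[0.2840000092983246, -0.0949999988079071], [0.5550000071525574, -0.4449999928474426], [0.7009999752044678, -0.3319999873638153], [0.42899999022483826, 0.017999999225139618]]
0.19 [319 211   5   5  21] [ 0.439 -0.099  0.192] ((0.448455274105072, -0.10520373284816742), (0.01235516369342804, 0.052631624042987823), 52.5414924621582) [[0.42399999499320984, -0.09399999678134918], [0.4659999907016754, -0.12600000202655792], [0.4729999899864197, -0.11599999666213989], [0.4309999942779541, -0.08399999886751175]]
```

View pics/v2.png

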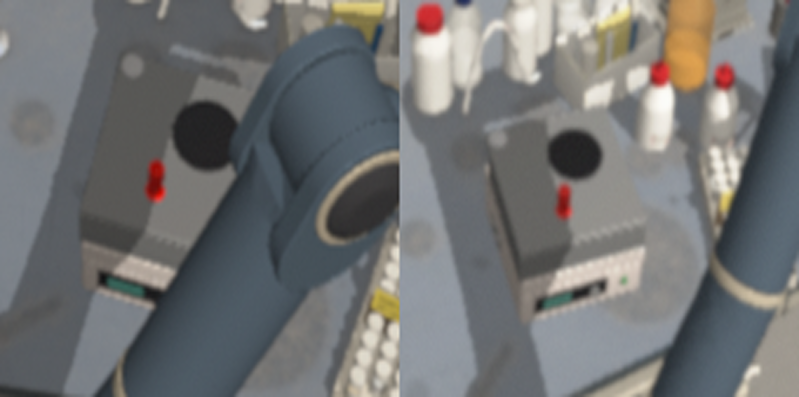

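The machine is clear in the scene half of the crop. The pale hinge pin disc is at (497,138), the round dark window at (575,153), the knob top at (565,188) and the front bottom corners at (527,320) and (645,287). Both wash bottles stand to its right.

```bash
python3 - <<'E'
from h import *
c=cams.camera('scene');W=cloud(c)
f=lambda x,y:(250+(x-400)/2.35-.3,150+y/3.055-.3)
for n,x,y,z in(('pin',497,138,.157),('disc',575,153,.157),('knob',565,188,.198),('bfl',527,320,0),('bfr',645,287,0),('roofFL',524,273,.156),('roofFR',644,235,.156),('roofBL',487,132,.156),('roofBR',610,103,.156)):
    p=f(x,y); print(n,np.round(p,1),ray(c,*p,z).round(3),W[int(p[1]+.5),int(p[0]+.5)].round(3))
t=cams.camera('top');g=lambda x,y:(250+x/2.35-.3,170+y/3.055-.3)
for n,x,y,z in(('pin',132,65,.157),('disc',205,135,.157),('knob',156,167,.198),('roofFL',83,240,.156),('roofBL',117,55,.156)):
    p=g(x,y); print('T',n,ray(t,*p,z).round(3))
print('beaker',ray(t,92/.7,165/.7,0.05),ray(c,121/.7,206/.7,.05))
E
```

```text
pin [291.  194.9] [ 0.606 -0.05   0.157] [ 0.604 -0.049  0.158]
disc [324.2 199.8] [ 0.526 -0.16   0.157] [ 0.525 -0.159  0.157]
knob [319.9 211.2] [ 0.444 -0.097  0.198] [ 0.443 -0.097  0.2  ]
bfl [303.7 254.4] [ 0.417 -0.021  0.   ] [ 0.405 -0.016  0.019]
bfr [354.  243.6] [ 0.381 -0.234  0.   ] [ 0.382 -0.235 -0.003]
roofFL [302.5 239.1] [0.378 0.007 0.156] [ 0.408 -0.006  0.116]
roofFR [353.5 226.6] [ 0.353 -0.198  0.156] [ 0.376 -0.217  0.12 ]
roofBL [286.7 192.9] [ 0.625 -0.039  0.156] [ 0.764 -0.103  0.001]
roofBR [339.1 183.4] [ 0.585 -0.261  0.156] [ 0.717 -0.345  0.008]
T pin [ 0.608 -0.052  0.157]
T disc [ 0.526 -0.16   0.157]
T knob [ 0.445 -0.098  0.198]
T roofFL [ 0.373 -0.012  0.156]
T roofBL [ 0.62  -0.029  0.156]
beaker [0.42420193 0.50717927 0.05      ] [0.41539599 0.5165662  0.05      ]
```

```bash
python3 -m pendant '[[[0.255,-0.283,0],[0,0,0]],[[0.255,-0.283,0],[0,0,0]],[[0.255,-0.283,0],[0,0,0]],[[0.255,-0.283,0],[0,0,0]],[[0.255,-0.283,0],[0,0,0]],[[0.255,-0.283,0],[0,0,0]],[[0.255,-0.283,0],[0,0,0]],[[0.255,-0.283,0],[0,0,0]],[[0.255,-0.283,0],[0,0,0]],[[0.255,-0.283,0],[0,0,0]],[[0.255,-0.283,0],[0,0,0]],[[0,0,0],[0,0,0]]]' -1 10
python3 - <<'E'
from h import *
s=status.sense();print(np.round(s['joint_pos'],2),np.round(s['eef_rot'],3).tolist())
E
```

```text
time: 1.5
position: [0.431, -0.1351, 0.2401]
eef_rot: [[0.912, 0.411, 0.002], [0.411, -0.912, 0.002], [0.003, -0.001, -1.0]]
wrist_force: [0.3, 0.8, -0.2]
gripper_width: 1.0
gripper_force: 0.0
[ 0.54  0.12 -0.35  2.02  0.05  1.01 -0.99] [[0.912, 0.411, 0.002], [0.411, -0.912, 0.002], [0.003, -0.001, -1.0]]
```

```bash
python3 - <<'E'
from h import *
s=status.sense();c=cams.camera('wrist');save(c,'w1.png');W=cloud(c,s)
print('cam',pose(c,s)[1])
hsv=cv2.cvtColor(c['color'],cv2.COLOR_RGB2HSV)
m=((hsv[...,0]<8)|(hsv[...,0]>172))&(hsv[...,1]>130)&(hsv[...,2]>60)
k,l,st,ce=cv2.connectedComponentsWithStats(m.astype(np.uint8))
for i in range(1,k):
    if st[i,4]>100:
        w=W[l==i];tp=w[w[:,2]>np.nanmax(w[:,2])-.005];print(st[i],ce[i],np.nanmedian(w,0),'top',np.nanmean(tp,0),len(tp))
E
```

```text
cam [ 0.5036482  -0.10233196  0.38681277]
[ 210  169   48   54 1857] [233.19170705 195.40172321] [ 0.44654091 -0.09742168  0.19702011] top [ 0.44292214 -0.09667003  0.19796663] 1061
```

View pics/w1.png

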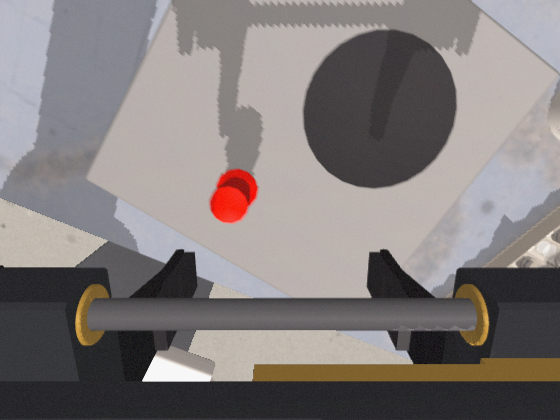

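The wrist view shows the knob top at (230,203), which gives (0.443,-0.097,0.198). That agrees with both fixed cameras.

```bash
python3 -m pendant '[[[0.111,-0.124,0],[0,0,0]],[[0.111,-0.124,0],[0,0,0]],[[0,0,0],[0,0,0]],[[0,0,0.16],[0,0,0]],[[0,0,0.16],[0,0,0]],[[0,0,0.16],[0,0,0]],[[0,0,0],[0,0,0]],[[0,0,0],[0,0,0]]]' -1 10 && python3 -m pendant '[[[0,0,0],[0,0,0]],[[0,0,0],[0,0,0]],[[0,0,0],[0,0,0]],[[0,0,0],[0,0,0]],[[0,0,0],[0,0,0]],[[0,0,0],[0,0,0]]]' 1 10
```

```text
time: 2.35
position: [0.4415, -0.1049, 0.1821]
eef_rot: [[0.917, 0.399, -0.0], [0.399, -0.917, -0.0], [-0.0, 0.0, -1.0]]
wrist_force: [-0.5, -0.0, 0.4]
gripper_width: 1.0
gripper_force: 0.0
time: 2.95
position: [0.4417, -0.1036, 0.182]
eef_rot: [[0.916, 0.4, 0.0], [0.4, -0.916, -0.0], [0.0, 0.0, -1.0]]
wrist_force: [0.6, 0.1, 0.8]
gripper_width: 0.54
gripper_force: 0.0
```

```bash
python3 -m pendant '[[[0.027,-0.047,0],[0,0,0]],[[0,0,0],[0,0,0]],[[0,0,0],[0,0,0]],[[0,0,0],[0,0,0]],[[0,0,0],[0,0,0]],[[0,0,0],[0,0,0]]]' 1 10
```

```text
time: 3.55
position: [0.4424, -0.097, 0.1819]
eef_rot: [[0.916, 0.4, 0.0], [0.4, -0.916, 0.0], [0.0, -0.0, -1.0]]
wrist_force: [-0.3, -0.0, -0.4]
gripper_width: 0.247
gripper_force: 10.0
```

```bash
python3 - <<'E'
from h import *
s=status.sense(); p=np.array(s['position']);R=np.array(s['eef_rot']);h=np.array([.607,-.051])
r=np.array([.443,-.097])-h; print(s['gripper_width']*87,s['position'])
q=r
for i in range(1,15):
    a=-0.1*i; w=np.array([[np.cos(a),-np.sin(a)],[np.sin(a),np.cos(a)]])@r; d=w-q; q=w
    print(i,(h+w).round(3),np.round(R[:2,:2].T@d/.12,3))
E
```

```text
21.532154149002785 [ 0.44240632 -0.09697976  0.1819425 ]
1 [ 0.439 -0.08 ] [ 0.027 -0.139]
2 [ 0.437 -0.064] [ 0.04  -0.136]
3 [ 0.437 -0.046] [ 0.054 -0.131]
4 [ 0.438 -0.03 ] [ 0.067 -0.125]
5 [ 0.441 -0.013] [ 0.079 -0.118]
6 [0.446 0.004] [ 0.09 -0.11]
7 [0.452 0.019] [ 0.101 -0.1  ]
8 [0.46  0.035] [ 0.11  -0.089]
9 [0.469 0.049] [ 0.118 -0.078]
10 [0.48  0.062] [ 0.126 -0.066]
11 [0.492 0.074] [ 0.132 -0.053]
12 [0.505 0.085] [ 0.136 -0.04 ]
13 [0.519 0.095] [ 0.14  -0.026]
14 [0.534 0.103] [ 0.141 -0.012]
```

```bash
python3 -m pendant '[[[0.027,-0.136,0],[0,0,0]],[[0.04,-0.133,0],[0,0,0]],[[0.053,-0.128,0],[0,0,0]],[[0.066,-0.122,0],[0,0,0]],[[0.077,-0.116,0],[0,0,0]],[[0.088,-0.108,0],[0,0,0]],[[0.099,-0.098,0],[0,0,0]],[[0,0,0],[0,0,0]],[[0,0,0],[0,0,0]]]' 1 10
```

```text
time: 4.45
position: [0.4511, 0.0169, 0.1817]
eef_rot: [[0.916, 0.401, -0.001], [0.401, -0.916, 0.0], [-0.001, -0.0, -1.0]]
wrist_force: [-0.1, 2.0, -1.7]
gripper_width: 0.25
gripper_force: 10.0
```

```bash
python3 -m pendant '[[[0.108,-0.088,0],[0,0,0]],[[0.116,-0.077,0],[0,0,0]],[[0.123,-0.065,0],[0,0,0]],[[0.13,-0.052,0],[0,0,0]],[[0.134,-0.039,0],[0,0,0]],[[0.138,-0.025,0],[0,0,0]],[[0,0,0],[0,0,0]],[[0,0,0],[0,0,0]]]' 1 10
```

```text
time: 5.25
position: [0.5172, 0.0915, 0.1817]
eef_rot: [[0.916, 0.401, 0.0], [0.401, -0.916, 0.001], [0.0, -0.001, -1.0]]
wrist_force: [0.4, 2.5, -2.8]
gripper_width: 0.244
gripper_force: 10.0
```

```bash
python3 -m pendant '[[[0.07,-0.006,0],[0,0,0]],[[0.07,-0.006,0],[0,0,0]],[[0.035,0,0],[0,0,0]],[[0,0,0],[0,0,0]],[[0,0,0],[0,0,0]]]' 1 10
```

```text
time: 5.75
position: [0.5357, 0.1019, 0.1818]
eef_rot: [[0.916, 0.401, -0.0], [0.401, -0.916, 0.002], [0.001, -0.002, -1.0]]
wrist_force: [-1.0, 4.1, -2.8]
gripper_width: 0.25
gripper_force: 10.0
```

```bash
python3 -m pendant '[[[0,0,0],[0,0,0]],[[0,0,0],[0,0,0]],[[0,0,0],[0,0,0]],[[0,0,0],[0,0,0]],[[0,0,-0.25],[0,0,0]],[[0,0,-0.25],[0,0,0]],[[0,0,0],[0,0,0]]]' -1 10 && python3 -m pendant '[[[-0.271,0.298,0],[0,0,0]],[[-0.271,0.298,0],[0,0,0]],[[-0.271,0.298,0],[0,0,0]],[[-0.271,0.298,0],[0,0,0]],[[-0.271,0.298,0],[0,0,0]],[[-0.271,0.298,0],[0,0,0]],[[0,0,0],[0,0,0]],[[0,0,0],[0,0,0]]]' -1 10
python3 - <<'E'
from h import *
s=status.sense();c=cams.camera('wrist');save(c,'w2.png');W=cloud(c,s)
print(np.round(s['joint_pos'],2),s['position'],pose(c,s)[1])
z=W[...,2]; m=((z>.128)&(z<.141)).astype(np.uint8)
k,l,st,ce=cv2.connectedComponentsWithStats(m)
for i in range(1,k):
    if st[i,4]>200: print(st[i],ce[i],W[l==i].mean(0),ray(c,*ce[i],.135,s))
E
```

```text
time: 6.45
position: [0.5386, 0.1013, 0.2463]
eef_rot: [[0.917, 0.4, 0.009], [0.4, -0.917, 0.001], [0.009, 0.003, -1.0]]
wrist_force: [0.4, 0.2, 0.2]
gripper_width: 0.801
gripper_force: 0.0
time: 7.25
position: [0.4423, -0.1752, 0.2416]
eef_rot: [[0.918, 0.397, -0.0], [0.397, -0.918, -0.0], [-0.0, -0.0, -1.0]]
wrist_force: [0.6, 1.2, 1.0]
gripper_width: 1.0
gripper_force: 0.0
[ 0.58  0.16 -0.33  1.97  0.06  1.02 -0.94] [ 0.44225454 -0.17524357  0.24161314] [ 0.51568998 -0.14324184  0.38803952]
[369   0 104  67 850] [420.18823529  32.82235294] [ 0.59117061 -0.2091049   0.13453002] [ 0.59108854 -0.20869815  0.135     ]
[ 225   88   52   53 2001] [250.57571214 114.18790605] [ 0.4999979  -0.12659463  0.13562679] [ 0.5000389  -0.12651505  0.135     ]
```

View pics/w2.png

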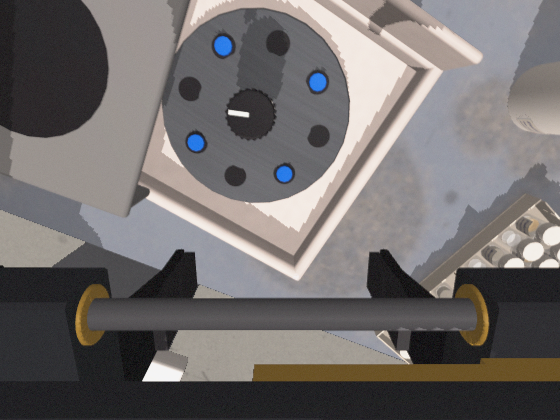

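The picture shows the open door at left, the rotor with the bolt head at (250,114), and the white line pointing to image left. Next I'll measure the line angle, the machine yaw and the gap between roof and bolt.

```bash
cat > line.py <<'E'
from h import *
def line(zt,ctr):
    s=status.sense();c=cams.camera('wrist');W=cloud(c,s)
    g=c['color'].min(2)
    m=(abs(W[...,2]-zt)<.008)&(np.hypot(W[...,0]-ctr[0],W[...,1]-ctr[1])<.0165)
    w=m&(g>130); d=W[w].mean(0)-W[m].mean(0)
    print('head',W[m].mean(0).round(4),'zmed',np.median(W[m][:,2]).round(4),m.sum(),w.sum(),'line world ang',np.arctan2(d[1],d[0]).round(3))
    return s,c,W
E
python3 - <<'E'
from line import *
s,c,W=line(.135,(.5,-.1265))
z=W[...,2]; D=np.hypot(W[...,0]-.5,W[...,1]+.1265)
m=(z>.15)&(z<.162)&(D<.2); i=np.nanargmin(np.where(m,D,9)); print('roof nearest',D.flat[i],W.reshape(-1,3)[i]); 
a=np.arctan2(W[...,1]+.1265,W[...,0]-.5)
for lo in np.arange(-3.1,3.1,.3):
    q=m&(a>lo)&(a<lo+.3)
    if q.sum()>3: print(round(lo,2),np.nanmin(D[q]).round(3))
P=[ray(c,u,v,.096,s) for u,v in((152,192),(298,278),(438,72))]; print(np.round(P,3)); d=P[1]-P[0];e=P[2]-P[1]
print('yaw front',np.arctan2(-d[0],d[1])+0,np.arctan2(d[0],-d[1]),'side',np.arctan2(e[1],e[0]))
E
```

```text
head [ 0.5002 -0.1265  0.1359] zmed 0.1359 1830 107 line world ang 1.912
roof nearest 0.05391104377688289 [ 0.50022686 -0.07258943  0.1545976 ]
0.8 0.062
1.1 0.055
1.4 0.054
1.7 0.054
2.0 0.059
2.3 0.071
2.6 0.101
[[ 0.405 -0.069  0.096]
 [ 0.381 -0.217  0.096]
 [ 0.585 -0.243  0.096]]
yaw front 2.9772218047983054 -0.16437084879148786 side -0.12824498490319933
```

```bash
python3 -m pendant '[[[0.201,-0.06,0],[0,0,0]],[[0.201,-0.06,0],[0,0,0]],[[0.201,-0.06,0],[0,0,0]],[[0,0,0.2],[0,0,0]],[[0,0,0.2],[0,0,0]],[[0,0,0],[0,0,0]],[[0,0,0],[0,0,0]]]' -0.15 25
python3 - <<'E'
from h import *
s=status.sense(); R=np.array(s['eef_rot']); print(s['joint_pos'],R.T@(np.array([.5,-.1265,.124])-s['position'])/.12)
E
```

```text
time: 8.05
position: [0.501, -0.124, 0.1941]
eef_rot: [[0.915, 0.402, -0.0], [0.402, -0.915, 0.001], [-0.0, -0.001, -1.0]]
wrist_force: [-0.1, 0.0, 0.1]
gripper_width: 0.584
gripper_force: 0.0
[ 0.46327163  0.28367948 -0.36185198  1.94182237  0.12261226  0.93750825
 -1.11482439] [-0.01595983  0.0164858   0.5840812 ]
```

```bash
python3 -m pendant '[[[-0.016,0.016,0.2],[0,0,0]],[[0,0,0.2],[0,0,0]],[[0,0,0.184],[0,0,0]],[[0,0,0],[0,0,0]],[[0,0,0],[0,0,0]]]' -0.15 25 && python3 -m pendant '[[[0,0,0],[0,0,0]],[[0,0,0],[0,0,0]],[[0,0,0],[0,0,0]],[[0,0,0],[0,0,0]],[[0,0,0],[0,0,0]]]' 1 25
```

```text
time: 8.55
position: [0.5007, -0.1276, 0.1252]
eef_rot: [[0.916, 0.401, 0.002], [0.401, -0.916, -0.0], [0.002, 0.001, -1.0]]
wrist_force: [0.3, -1.3, 0.6]
gripper_width: 0.572
gripper_force: 0.0
time: 9.05
position: [0.5001, -0.127, 0.1249]
eef_rot: [[0.916, 0.401, 0.001], [0.401, -0.916, 0.0], [0.001, 0.0, -1.0]]
wrist_force: [-2.3, 2.6, 6.3]
gripper_width: 0.385
gripper_force: 25.0
```

```bash
python3 -m pendant '[[[0,0,0],[0,0,-0.04]],[[0,0,0],[0,0,-0.04]],[[0,0,0],[0,0,-0.04]],[[0,0,0],[0,0,-0.04]],[[0,0,0],[0,0,-0.04]],[[0,0,0],[0,0,-0.04]],[[0,0,0],[0,0,-0.04]],[[0,0,0],[0,0,-0.04]],[[0,0,0],[0,0,0]],[[0,0,0],[0,0,0]]]' 1 25
python3 - <<'E'
from h import *
s=status.sense(); R=np.array(s['eef_rot']); print(np.round(s['joint_pos'],2),s['wrist_torque'],np.arctan2(R[1,0],R[0,0]))
E
```

```text
time: 10.05
position: [0.5004, -0.1269, 0.1256]
eef_rot: [[0.152, 0.988, 0.002], [0.988, -0.152, -0.0], [0.0, 0.002, -1.0]]
wrist_force: [-2.9, 3.1, 11.8]
gripper_width: 0.383
gripper_force: 25.0
[ 0.63  0.41 -0.57  2.    0.3   0.82 -0.27] [0.69821248 0.69392652 0.2006228 ] 1.4182698679687356
```

```bash
python3 -m pendant '[[[0,0,0],[0,0,-0.014]],[[0,0,0],[0,0,-0.014]],[[0,0,0],[0,0,-0.014]],[[0,0,0],[0,0,0]],[[0,0,0],[0,0,0]]]' 1 25 && python3 -m pendant '[[[0,0,0],[0,0,0]],[[0,0,0],[0,0,0]],[[0,0,0],[0,0,0]]]' 0.1 25
python3 - <<'E'
from line import *
s=status.sense(); R=np.array(s['eef_rot']); print(np.round(s['joint_pos'],2),s['wrist_torque'],np.arctan2(R[1,0],R[0,0]))
c=cams.camera('wrist');save(c,'w3.png'); print(c['depth'][200:330:20,280])
E
```

```text
time: 10.55
position: [0.5004, -0.127, 0.1255]
eef_rot: [[0.021, 1.0, 0.002], [1.0, -0.021, -0.0], [-0.0, 0.002, -1.0]]
wrist_force: [-2.9, 2.4, 12.3]
gripper_width: 0.382
gripper_force: 25.0
time: 10.85
position: [0.4995, -0.1281, 0.1237]
eef_rot: [[0.022, 1.0, -0.0], [1.0, -0.022, -0.0], [-0.0, -0.0, -1.0]]
wrist_force: [0.5, -0.4, -0.4]
gripper_width: 0.44
gripper_force: 0.0
[ 0.65  0.42 -0.6   2.    0.32  0.82 -0.15] [ 0.03008019 -0.07822793 -0.02571165] 1.5486641430097752
[0.19141507 0.19350117 0.1647319  0.14639917 0.14871727 0.08865805
 0.0871376 ]
```

```bash
python3 -m pendant '[[[0,0,-0.25],[0,0,0]],[[0,0,-0.25],[0,0,0]],[[-0.2,0,-0.25],[0,0,0]],[[-0.3,0,0],[0,0,0]],[[0,0,0],[0,0,0]],[[0,0,0],[0,0,0]]]' 0.1 25
python3 - <<'E'
from line import *
s,c,W=line(.132,(.5,-.1265)); save(c,'w4.png'); print(np.round(s['joint_pos'],2),s['position'])
E
```

```text
time: 11.5
position: [0.4978, -0.1886, 0.2134]
eef_rot: [[0.024, 1.0, -0.001], [1.0, -0.024, 0.0], [0.0, -0.001, -1.0]]
wrist_force: [-0.1, -0.2, -0.9]
gripper_width: 0.451
gripper_force: 0.0
head [ 0.4998 -0.1262  0.1369] zmed 0.1369 2225 134 line world ang 3.002
[ 0.79  0.33 -0.62  1.87  0.22  1.01  0.05] [ 0.49780383 -0.18864848  0.21343051]
```

View pics/w4.png

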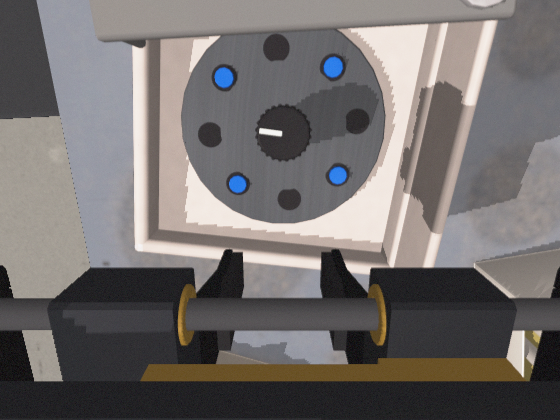

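The head top is still at z 0.137, so the bolt hasn't dropped. The line at (270,132) points along 3.002 rad, about at bolt angle 0. I'll regrip, press lightly and creep further back while watching z.

```bash
python3 -m pendant '[[[0.3,0,0],[0,0,0]],[[0.216,-0.018,0],[0,0,0]],[[0,0,0.25],[0,0,0]],[[0,0,0.25],[0,0,0]],[[0,0,0.24],[0,0,0]],[[0,0,0],[0,0,0]],[[0,0,0],[0,0,0]]]' 0.1 25
python3 -m pendant '[[[0,0,0],[0,0,0]],[[0,0,0],[0,0,0]],[[0,0,0.015],[0,0,0]],[[0,0,0],[0,0,-0.013]],[[0,0,0],[0,0,-0.012]],[[0,0,0],[0,0,0]],[[0,0,0],[0,0,0]]]' 1 25
```

```text
time: 12.25
position: [0.4975, -0.1244, 0.1248]
eef_rot: [[0.02, 1.0, -0.001], [1.0, -0.02, 0.001], [0.001, -0.001, -1.0]]
wrist_force: [-1.0, 0.2, 0.1]
gripper_width: 0.453
gripper_force: 0.2
time: 12.95
position: [0.4992, -0.125, 0.1245]
eef_rot: [[-0.057, 0.998, 0.004], [0.998, 0.057, 0.0], [0.0, 0.004, -1.0]]
wrist_force: [4.7, 2.9, 1.0]
gripper_width: 0.383
gripper_force: 25.0
```

```bash
python3 -m pendant '[[[0,0,0.02],[0,0,0]],[[0,0,0],[0,0,0]],[[0,0,0],[0,0,0]]]' 1 25
```

```text
time: 13.25
position: [0.4989, -0.1251, 0.121]
eef_rot: [[-0.057, 0.998, 0.004], [0.998, 0.057, 0.001], [0.001, 0.004, -1.0]]
wrist_force: [6.2, 1.5, -5.5]
gripper_width: 0.383
gripper_force: 25.0
```

```bash
python3 -m pendant '[[[0,0,0.02],[0,0,0]],[[0,0,0.015],[0,0,0]],[[0,0,0],[0,0,0]],[[0,0,0],[0,0,0]]]' 1 25
python3 - <<'E'
from h import *
s=status.sense();print(np.round(s['joint_pos'],2),s['wrist_torque'])
E
```

```text
time: 13.65
position: [0.4997, -0.1252, 0.1197]
eef_rot: [[-0.057, 0.998, 0.005], [0.998, 0.057, -0.001], [-0.002, 0.005, -1.0]]
wrist_force: [0.7, 2.2, 16.3]
gripper_width: 0.384
gripper_force: 25.0
[ 0.66  0.43 -0.62  2.    0.34  0.81 -0.1 ] [0.58234773 0.00073248 0.01178084]
```

```bash
python3 -m pendant '[[[0,0,0],[0,0,0]],[[0,0,0],[0,0,0]],[[0,0,-0.25],[0,0,0]],[[0,0,-0.25],[0,0,0]],[[-0.2,0,-0.25],[0,0,0]],[[-0.3,0,0],[0,0,0]],[[0,0,0],[0,0,0]],[[0,0,0],[0,0,0]]]' 0.1 25
python3 - <<'E'
from line import *
s,c,W=line(.131,(.5,-.1265)); save(c,'w5.png'); print(np.round(s['joint_pos'],2),s['position'])
E
```

```text
time: 14.45
position: [0.499, -0.1868, 0.2056]
eef_rot: [[-0.053, 0.999, -0.004], [0.999, 0.053, 0.0], [0.001, -0.004, -1.0]]
wrist_force: [-0.5, 0.1, -0.3]
gripper_width: 0.45
gripper_force: 0.0
head [ 0.4998 -0.1261  0.1316] zmed 0.1316 2251 134 line world ang 3.102
[ 0.8   0.34 -0.65  1.88  0.24  1.    0.1 ] [ 0.49902355 -0.1868223   0.2056146 ]
```

It has dropped: the head is 5.3 mm lower and the line is at 3.10 rad, or about -0.1 turned. I'll regrip and go forward.

```bash
python3 -m pendant '[[[0.252,0.017,0],[0,0,0]],[[0.252,0.017,0],[0,0,0]],[[0,0,0.24],[0,0,0]],[[0,0,0.24],[0,0,0]],[[0,0,0.24],[0,0,0]],[[0,0,0],[0,0,0]],[[0,0,0],[0,0,0]]]' 0 25
python3 -m pendant '[[[0,0,0],[0,0,0]],[[0,0,0],[0,0,0]],[[0,0,0],[0,0,0]],[[0,0,0],[0,0,0]]]' 1 25
python3 -c "
from h import *
s=status.sense();print(np.round(s['joint_pos'],2))"
```

```text
time: 15.2
position: [0.5011, -0.124, 0.1202]
eef_rot: [[-0.058, 0.998, -0.002], [0.998, 0.058, 0.001], [0.001, -0.002, -1.0]]
wrist_force: [0.9, 0.1, -0.4]
gripper_width: 0.502
gripper_force: 0.0
time: 15.6
position: [0.5009, -0.1251, 0.1215]
eef_rot: [[-0.056, 0.998, -0.001], [0.998, 0.056, -0.001], [-0.001, -0.001, -1.0]]
wrist_force: [-4.2, 0.5, 5.9]
gripper_width: 0.383
gripper_force: 25.0
[ 0.66  0.43 -0.63  2.    0.34  0.82 -0.1 ]
```

```bash
python3 -m pendant '[[[0,0,0.0012],[0,0,0.045]],[[0,0,0.0012],[0,0,0.045]],[[0,0,0.0012],[0,0,0.045]],[[0,0,0.0012],[0,0,0.045]],[[0,0,0.0012],[0,0,0.045]],[[0,0,0.0012],[0,0,0.045]],[[0,0,0.0012],[0,0,0.045]],[[0,0,0.0012],[0,0,0.045]],[[0,0,0.0012],[0,0,0.045]],[[0,0,0.0012],[0,0,0.045]],[[0,0,0.0012],[0,0,0.045]],[[0,0,0],[0,0,0]]]' 1 25
python3 -c "
from h import *
s=status.sense();R=np.array(s['eef_rot']);print(np.round(s['joint_pos'],2),s['wrist_torque'],np.arctan2(R[1,0],R[0,0]))"
```

```text
time: 16.8
position: [0.5021, -0.1263, 0.12]
eef_rot: [[0.997, 0.072, 0.002], [0.072, -0.997, -0.002], [0.002, 0.002, -1.0]]
wrist_force: [-1.8, -2.7, 5.5]
gripper_width: 0.381
gripper_force: 25.0
[ 0.38  0.37 -0.26  2.01  0.14  0.77 -1.47] [-0.7782236   0.43397887 -0.06900587] 0.07212867265790845
```

```bash
python3 -m pendant '[[[0,0,0.0012],[0,0,0.045]],[[0,0,0.0012],[0,0,0.045]],[[0,0,0.0012],[0,0,0.045]],[[0,0,0.0012],[0,0,0.045]],[[0,0,0.0012],[0,0,0.045]],[[0,0,0.0012],[0,0,0.045]],[[0,0,0],[0,0,0]],[[0,0,0],[0,0,0]]]' 1 25
python3 -c "
from h import *
s=status.sense();R=np.array(s['eef_rot']);print(np.round(s['joint_pos'],2),s['wrist_torque'],np.arctan2(R[1,0],R[0,0]))"
```

```text
time: 17.6
position: [0.5015, -0.1272, 0.1191]
eef_rot: [[0.715, -0.699, 0.001], [-0.699, -0.715, -0.003], [0.002, 0.002, -1.0]]
wrist_force: [-2.2, -4.9, 6.9]
gripper_width: 0.387
gripper_force: 25.0
[ 0.22  0.36 -0.07  2.02  0.04  0.76 -2.22] [-1.15049081  0.95405173 -0.0473398 ] -0.7734907696424976
```

```bash
python3 -m pendant '[[[0,0,0],[0,0,0]],[[0,0,0],[0,0,0]],[[0,0,0],[0,0,0]],[[0,0,0],[0,0,-0.045]],[[0,0,0],[0,0,-0.045]],[[0,0,0],[0,0,-0.045]],[[0,0,0],[0,0,-0.045]],[[0,0,0],[0,0,-0.045]],[[0,0,0],[0,0,-0.045]],[[0,0,0],[0,0,-0.045]],[[0,0,0],[0,0,-0.045]],[[0,0,0],[0,0,-0.045]]]' -0.1 25
python3 -m pendant '[[[0,0,0],[0,0,-0.045]],[[0,0,0],[0,0,-0.045]],[[0,0,0],[0,0,-0.045]],[[0,0,0],[0,0,-0.045]],[[0,0,0],[0,0,-0.045]],[[0,0,0],[0,0,-0.045]],[[0,0,0],[0,0,-0.045]],[[0,0,0],[0,0,-0.045]],[[0,0,0],[0,0,0]],[[0,0,0],[0,0,0]]]' -0.1 25
python3 -c "
from h import *
s=status.sense();R=np.array(s['eef_rot']);print(np.round(s['joint_pos'],2),s['wrist_torque'],np.arctan2(R[1,0],R[0,0]))"
```

```text
time: 18.8
position: [0.5018, -0.1244, 0.1178]
eef_rot: [[0.876, 0.483, 0.0], [0.483, -0.876, 0.001], [0.001, -0.0, -1.0]]
wrist_force: [0.1, 0.2, -1.0]
gripper_width: 0.549
gripper_force: 0.0
time: 19.8
position: [0.5016, -0.1248, 0.1178]
eef_rot: [[-0.054, 0.999, 0.0], [0.999, 0.054, 0.001], [0.001, 0.0, -1.0]]
wrist_force: [-0.1, -0.4, -0.7]
gripper_width: 0.551
gripper_force: 0.0
[ 0.66  0.43 -0.62  2.    0.35  0.81 -0.11] [-0.05028664 -0.12732621 -0.07411722] 1.625296851529093
```

Continue the rewind by 1.4 rad (10 rows).

```bash
python3 -m pendant '[[[0,0,0],[0,0,-0.045]],[[0,0,0],[0,0,-0.045]],[[0,0,0],[0,0,-0.045]],[[0,0,0],[0,0,-0.045]],[[0,0,0],[0,0,-0.045]],[[0,0,0],[0,0,-0.045]],[[0,0,0],[0,0,-0.045]],[[0,0,0],[0,0,-0.045]],[[0,0,0],[0,0,-0.045]],[[0,0,0],[0,0,-0.045]],[[0,0,0],[0,0,0]],[[0,0,0],[0,0,0]]]' -0.1 25
python3 -c "
from h import *
s=status.sense();R=np.array(s['eef_rot']);print(np.round(s['joint_pos'],2),s['wrist_torque'],np.arctan2(R[1,0],R[0,0]));print(R.T@(np.array([.4999,-.1263,.1175])-s['position'])/.12)"
```

```text
time: 21.0
position: [0.5015, -0.125, 0.1177]
eef_rot: [[-0.995, 0.104, -0.0], [0.104, 0.995, 0.0], [0.0, 0.0, -1.0]]
wrist_force: [0.4, -0.3, -0.1]
gripper_width: 0.549
gripper_force: 0.0
[ 0.9   0.55 -0.96  1.99  0.58  0.91  1.1 ] [ 0.09150219 -0.14253443 -0.01440918] 3.037324169269545
[ 0.0124762  -0.01218513  0.00182206]
```

```bash
python3 -m pendant '[[[0.012,-0.012,0],[0,0,0]],[[0,0,0],[0,0,0]],[[0,0,0],[0,0,0]],[[0,0,0],[0,0,0]],[[0,0,0],[0,0,0]]]' 1 25
python3 -m pendant '[[[0,0,0.0012],[0,0,0.045]],[[0,0,0.0012],[0,0,0.045]],[[0,0,0.0012],[0,0,0.045]],[[0,0,0.0012],[0,0,0.045]],[[0,0,0.0012],[0,0,0.045]],[[0,0,0.0012],[0,0,0.045]],[[0,0,0.0012],[0,0,0.045]],[[0,0,0.0012],[0,0,0.045]],[[0,0,0.0012],[0,0,0.045]],[[0,0,0.0012],[0,0,0.045]],[[0,0,0.0012],[0,0,0.045]],[[0,0,0.0012],[0,0,0.045]]]' 1 25
python3 -c "
from h import *
s=status.sense();R=np.array(s['eef_rot']);print(np.round(s['joint_pos'],2),s['wrist_torque'],np.arctan2(R[1,0],R[0,0]))"
```

```text
time: 21.5
position: [0.4999, -0.1265, 0.1179]
eef_rot: [[-0.995, 0.101, -0.0], [0.101, 0.995, -0.0], [0.0, -0.0, -1.0]]
wrist_force: [-0.6, -0.5, 0.4]
gripper_width: 0.382
gripper_force: 25.0
time: 22.7
position: [0.5002, -0.1262, 0.1163]
eef_rot: [[0.229, 0.973, 0.001], [0.973, -0.229, -0.0], [-0.0, 0.001, -1.0]]
wrist_force: [-0.0, -0.8, -0.0]
gripper_width: 0.385
gripper_force: 25.0
[ 0.61  0.42 -0.55  2.01  0.3   0.8  -0.35] [-0.08720784 -0.12189154  0.13832498] 1.3396299363515536
```

```bash
python3 -m pendant '[[[0,0,0.0012],[0,0,0.045]],[[0,0,0.0012],[0,0,0.045]],[[0,0,0.0012],[0,0,0.045]],[[0,0,0.0012],[0,0,0.045]],[[0,0,0.0012],[0,0,0.045]],[[0,0,0.0012],[0,0,0.045]],[[0,0,0.0012],[0,0,0.045]],[[0,0,0.0012],[0,0,0.045]],[[0,0,0.0012],[0,0,0.045]],[[0,0,0.0012],[0,0,0.045]],[[0,0,0.0012],[0,0,0.045]],[[0,0,0.0012],[0,0,0.045]]]' 1 25
python3 -m pendant '[[[0,0,0.0012],[0,0,0.045]],[[0,0,0.0012],[0,0,0.045]],[[0,0,0],[0,0,0]],[[0,0,0],[0,0,0]]]' 1 25
python3 -c "
from h import *
s=status.sense();R=np.array(s['eef_rot']);print(np.round(s['joint_pos'],2),s['wrist_torque'],np.arctan2(R[1,0],R[0,0]))"
```

```text
time: 23.9
position: [0.5005, -0.1266, 0.1146]
eef_rot: [[0.937, -0.349, 0.001], [-0.349, -0.937, -0.001], [0.001, 0.0, -1.0]]
wrist_force: [-0.6, -1.6, 1.2]
gripper_width: 0.388
gripper_force: 25.0
time: 24.3
position: [0.5004, -0.1266, 0.1143]
eef_rot: [[0.807, -0.59, 0.001], [-0.59, -0.807, -0.001], [0.001, -0.0, -1.0]]
wrist_force: [0.5, -2.2, 1.9]
gripper_width: 0.384
gripper_force: 25.0
[ 0.24  0.37 -0.09  2.03  0.05  0.75 -2.08] [-0.3491425   0.01137989 -0.04903887] -0.6314747865005739
```

```bash
python3 -m pendant '[[[0,0,0],[0,0,0]],[[0,0,0],[0,0,0]],[[0,0,-0.25],[0,0,0]],[[0,0,-0.25],[0,0,0]],[[-0.2,0,-0.25],[0,0,0]],[[-0.3,0,0],[0,0,0]],[[0,0,0],[0,0,0]],[[0,0,0],[0,0,0]]]' 0.1 25
python3 - <<'E'
from line import *
s,c,W=line(.124,(.5,-.1265)); save(c,'w6.png'); R=np.array(s['eef_rot']);print(np.round(s['joint_pos'],2),s['position'],R.T@(np.array([.5,-.1265,.114])-s['position'])/.12)
E
```

```text
time: 25.1
position: [0.4512, -0.0903, 0.2042]
eef_rot: [[0.806, -0.591, 0.0], [-0.591, -0.806, -0.0], [0.0, -0.0, -1.0]]
wrist_force: [0.9, -0.5, 0.6]
gripper_width: 0.451
gripper_force: 0.0
head [ 0.5002 -0.1267  0.1257] zmed 0.1258 2193 127 line world ang -3.006
[ 0.21  0.16 -0.12  2.06  0.02  0.92 -2.12] [ 0.45120704 -0.09034176  0.20416347] [0.5058629  0.00267585 0.75150771]
```

View pics/w6.png

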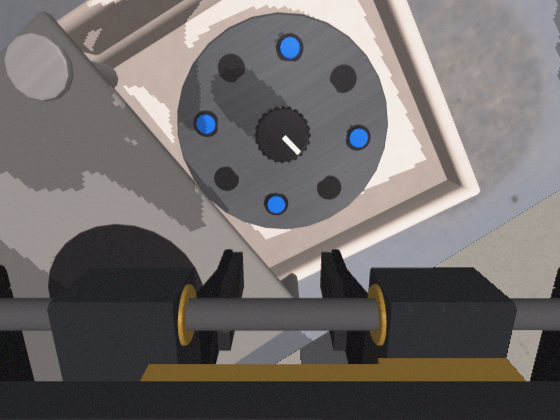

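The line runs from (283,135) to (298,152), so the bolt is at about 6.0 and the head is 11 mm lower than at the start. I'll regrip and nudge it 0.1 rad further.

```bash
python3 -m pendant '[[[0.253,0.001,0],[0,0,0]],[[0.253,0.002,0],[0,0,0]],[[0,0,0.25],[0,0,0]],[[0,0,0.25],[0,0,0]],[[0,0,0.24],[0,0,0]],[[0,0,0],[0,0,0]],[[0,0,0],[0,0,0]]]' 0.1 25
python3 -m pendant '[[[0,0,0],[0,0,0]],[[0,0,0],[0,0,0]],[[0,0,0],[0,0,0]],[[0,0,0.001],[0,0,0.016]],[[0,0,0.001],[0,0,0.016]],[[0,0,0],[0,0,0]],[[0,0,0],[0,0,0]],[[0,0,0],[0,0,0]]]' 1 25
python3 - <<'E'
from h import *
s=status.sense();print(np.round(s['joint_pos'],2),s['wrist_torque'])
c=cams.camera('scene');W=cloud(c);save(c,'fin.png')
hsv=cv2.cvtColor(c['color'],cv2.COLOR_RGB2HSV)
m=((hsv[...,0]<8)|(hsv[...,0]>172))&(hsv[...,1]>130)&(hsv[...,2]>70)
k,l,st,ce=cv2.connectedComponentsWithStats(m.astype(np.uint8))
for i in range(1,k):
    if st[i,4]>20: print(ce[i].round(1),st[i,4],np.nanmedian(W[l==i],0).round(3))
cv2.imwrite('pics/fincrop.png',cv2.resize(c['color'][100:320,130:430,::-1],None,fx=2.6,fy=2.6))
E
```

```text
time: 25.85
position: [0.5008, -0.1275, 0.115]
eef_rot: [[0.805, -0.593, -0.001], [-0.593, -0.805, 0.0], [-0.001, 0.0, -1.0]]
wrist_force: [0.0, -0.7, 0.1]
gripper_width: 0.448
gripper_force: 0.0
time: 26.65
position: [0.5015, -0.1276, 0.1164]
eef_rot: [[0.742, -0.67, 0.003], [-0.67, -0.742, -0.001], [0.003, -0.001, -1.0]]
wrist_force: [-1.1, -0.5, 6.4]
gripper_width: 0.386
gripper_force: 25.0
[ 0.22  0.36 -0.07  2.03  0.04  0.75 -2.17] [-0.20057463  0.00885805 -0.01339623]
[223.4   5.3] 35 [0.84  0.085 0.862]
[357.5  61.6] 57 [ 0.86  -0.46   0.522]
[422.5  98.9] 28 [ 0.949 -0.932  0.153]
[307.6 134. ] 36 [ 0.901 -0.27   0.184]
[262.5 155.8] 81 [ 0.87  -0.033  0.163]
[387.8 174.7] 46 [ 0.565 -0.49   0.134]
[264.5 216.1] 58 [0.521 0.101 0.187]
```

View pics/fincrop.png

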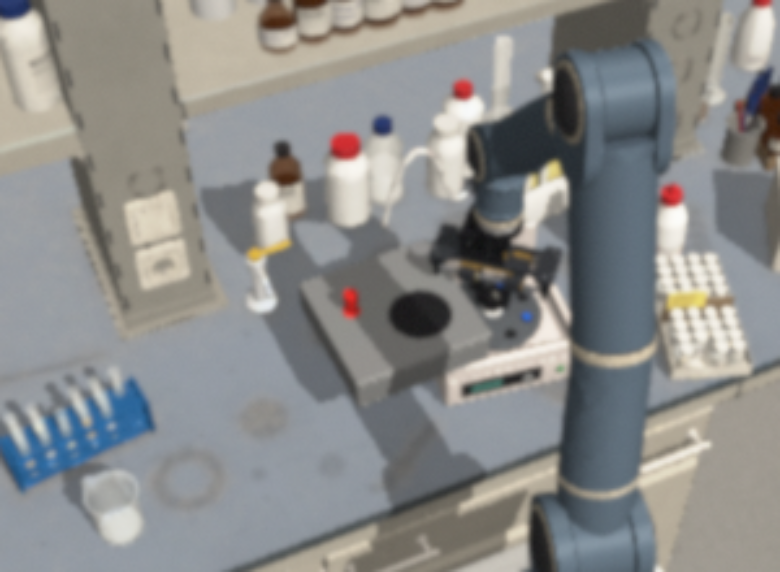

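The final view shows the door wide open with its knob at (350,300), about 1.4 rad from where it started. The beaker is standing at (112,505) and the gripper is on the bolt. One bottle is hidden behind the arm, but nothing went near it.

```bash
python3 -c "
from workcell import order
print(order.sign_off())"
```

```text
the job is handed in; nothing more can be done
None
```

The job is handed in: the door is open by about 1.4 rad, and the bolt dropped and then turned forward to about 6.1 by my estimate, still gripped. The beaker looked untouched in the last picture, which showed only one of the two wash bottles; the arm hid the other.

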